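# Dial the bead box to the green beads

## Task

Push the black upright tab of the round bead box sideways with the fingers until the lid's window stands squarely over the green beads (the tab then points at the green marker on the rim), then leave the lid at rest there and move clear. Push gently, and leave the jar, spool, pendant, cork, glue, scissors and tin where they stand.

Things in the scene. Friction and masses are not known exactly. Their poses are not given: they have to be found in the camera images.
- bead_box: Fixed round grey bead box in the tray. Origin: centre of its underside, on the turning axis, 8 mm above the table; z up; turned any way about z. Base disc 232 mm across, 30 mm high; six bead wells 58 mm from the axis, 60 degrees apart, covered by the white lid but for its window. Counter-clockwise from above, starting at the box's own +x: red, white, green, blue, yellow, copper
- tray: fixed shallow black tray lined in white, 360 mm (its x) by 620 mm (its y), rim 22 mm high; origin: centre of its underside. The bead box and all bystanders stand in it
- axis_top (a point): point on the turning axis at the height of the lid's flat top (46 mm above the table). The round white lid is 184 mm across; a steel boss 28 mm wide in its middle stands 5 mm above this point
- lid (a joint): turn of the lid about the vertical axis of the box, rad, growing counter-clockwise from above; 0 has the window over the red beads (box +x), 2.094 over the green. No stops and no clicks: it turns freely both ways and may read beyond a full turn. It stays where it is left; stiff friction, about 2.5 N of push at the tab
- tab (a point): centre of the black upright tab on the lid, the only thing that protrudes from it: 20 mm long radially, 12 mm thick in the turning direction, 36 mm tall (its top is 18 mm above this point, the lid's top 16 mm below it). It stands 90 mm from the axis, straight outward of the window and turns with the lid
- window (a point): centre of the lid's window, 58 mm from the axis, on the line from the axis to the tab; the window is about 36 mm wide here
- green_well (a point): centre of the well of green beads, fixed in the box, 58 mm from the axis. Straight outward of each well, 106 mm from the axis, a round marker of its colour, 19 mm wide, lies on the base's rim, 4 mm below the lid's top
- jar_mid (a point): centre, half-way up, of a bystander not to be disturbed: white bead jar with steel lid, 52 mm wide, 60 mm tall
- spool_mid (a point): centre, half-way up, of a bystander not to be disturbed: blue thread spool, 38 mm wide, 40 mm tall, upright
- pendant_mid (a point): centre, half-way up, of a bystander not to be disturbed: amber glass pendant disc, 45 mm wide, 8 mm thick, lying flat
- cork_mid (a point): centre, half-way up, of a bystander not to be disturbed: bottle cork, 24 mm wide, 36 mm tall, upright
- glue_mid (a point): centre, half-way up, of a bystander not to be disturbed: small white glue bottle with blue cap, 34 mm wide, 72 mm tall, upright
- scissors_mid (a point): centre, half-way up, of a bystander not to be disturbed: pink-handled scissors, about 125 mm long, 72 mm wide and 8 mm thick, lying flat
- tin_mid (a point): centre, half-way up, of a bystander not to be disturbed: round brass tin, 60 mm wide, 30 mm tall

How it is judged:
By the outcome, as a careful person would: the job done as asked, in the order asked, and still so for the second after the job is handed in, with the robot touching nothing.
It also fails if it takes over 51 s, if anything falls off the work surface, if the arm or the gripper's body presses on something with over 40 N, if the wrist force passes 120 N, or if a joint passes its speed limit or range.

## Robot

A 6-joint arm with a two-finger parallel gripper is mounted at the origin on the work surface. World frame = base frame: x ahead of the robot, y to its left, z up, the work surface at z = 0. Lengths are in m, angles in rad, forces in N, time in s.
With the tool pointing down it reaches from about 0.25 to 0.725 m from the base axis. Payload 4 kg.
Tool frame: the origin (TCP) lies midway between the tips of the shut fingers; the grasp point (between the pads) lies 19 mm behind it (bot.grip_point_offset is the distance from the TCP to the grasp point, in m); z points along the fingers, y is the line along which they close (so a half turn about z gives the same grasp; the last joint's range is limited). The gripper opens to 85 mm and grips with 20 to 120 N. Pads are 22 mm wide; open, the fingers measure 114 mm over their backs; the gripper's body (76 mm by 85 mm) begins 54 mm behind the grasp point. The pads swing forward as they close: fully open they stand 13 mm farther back than shut.
Start: joints at [-1.243, 0.241, 0.005, 1.335, 0, 1.571], TCP at [0.161, -0.473, 0.231] pointing down, gripper open.
Joint ranges: [-2.72, 2.72], [-1.05, 1.87], [-1.09, 1.28], [-1.99, 2.15], [-1.42, 1.44], [-3.14, 3.14]. Speed limits (rad/s): [2.79, 2.79, 3.14, 3.14, 3.14, 3.14].

## Interface

Orientations are given as a unit quaternion [x, y, z, w].
In Python, from workcell import bot gives the robot as it stands.
- The arm moves only by the tool step_arm, never from a script. Its argument "targets" is text: rows parted by semicolons, each of 7 numbers parted by spaces: the opening, from -1 (shut) to 1 (fully open), so that 0 is half open, then the shift along the world's x, y, z normalised to -1 to 1, where 1 is 0.5 m, then the turn, a rotation vector about the world's x, y, z normalised to -1 to 1, where 1 is pi/4 rad. In form: gripper x y z wx wy wz; .... A call has 1 to 10 rows; each row is the pose to reach, as a shift and turn from the pose commanded when the call began; what a row does not reach only later rows make up. A row lasts 1/12 s, in which the tool goes at most 41.7 mm and 7.16 degrees, less where a joint would pass 70% of its speed; a pose out of reach is approached as far as the arm can. A call with a number of a shift or a turn outside -1 to 1 is refused whole. A call with a gripper value outside its range is refused whole. The fingers move at their own pace and stop on an object; the grip force is fixed at half the most. Time passes only in rows, so rows that repeat a pose let the fingers close. It gives the time, the measured TCP pose, the force, the opening and the grip force at its end, in the units of the state.
- bot.get_obs(): the state, without advancing time (a new reading comes with each control period).
- bot.camera(name): name is "scene" or "top" or "wrist"; returns the picture (480x640x3 uint8, red, green, blue); there is no depth.
- bot.camera_info(name): a dict with "vertical_fov" (degrees; the focal length in pixels is half the picture's height over the tangent of half this angle, whatever the lens; pixels are square), "cx", "cy" (the principal point, pixels), "pose" (4x4, takes a point from camera to world coordinates). Camera axes: x right, y up, looking along -z (the intrinsics and any distortion apply to the point x, -y, -z); pixel columns grow to the right and rows downward; lengths in m; the calibration is good to about 2 mm. A picture is of the moment at which its call begins: read the wrist's pose just before it. camera_info takes no time and is no camera call; for the wrist camera it gives the pose at the moment of the call.
- bot.job_done(): hands the job in; it is judged then, once.
The state is a dict: "clock": time; "joint_pos": joint angles; "joint_vel": joint speeds; "tau": joint torques, N m; "eef_pos": TCP position; "tool_rot": TCP orientation; "ft_force": force on the tool from outside, world axes, zero at the start; "ft_torque": the same for the moment, N m; "grip_width": finger opening in m; "grasp_force": force on a finger pad.
Only numpy, scipy, OpenCV 4.12 (cv2) and the standard library are available. Lean on these libraries where they do the work, as an engineer would, in place of code of your own. Each camera call takes 0.05 s, during which the arm holds its last target. There are 200 camera calls.

## Working session

There is one attempt and no reset: what is moved stays moved. The work goes in short steps, Python scripts to look and compute and a tool call to move; the robot and the scene stay as the last step left them, time stands still between calls to the robot, and variables do not carry over. Pictures are saved under pics/ and viewed, at most 10 in all, crops included, and the job is handed in when it is done.

Besides the shell and the picture viewer there is one more tool, called after "Request:" as name(argument=value, ...), one argument or row to a line, values as JSON. step_arm: Moves the arm, as the interface text tells. Scaled input: -1 to 1 covers 0.5 m each way for a shift and pi/4 rad each way for a turn. Its arguments: {"type":"object","properties":{"targets":{"type":"string"}},"required":["targets"]}

```bash
mkdir -p pics
python3 - <<'E'
from workcell import bot
import cv2
for n in ("top","scene"):
    i=bot.camera_info(n);print(n,i)
    cv2.imwrite(f"pics/{n}0.png",bot.camera(n)[:,:,::-1])
o=bot.get_obs();print(o['clock'],o['eef_pos'],o['tool_rot'],o['grip_width'])
E
```

```text
top {'vertical_fov': 48.75008904226882, 'cx': 314.9732499985715, 'cy': 232.1899359978124, 'pose': array([[ 0.01911795,  0.98141471, -0.19094417,  0.37854749],
       [-0.99933196,  0.02470649,  0.02693002,  0.04635751],
       [ 0.03114707,  0.19030176,  0.98123142,  1.0090669 ],
       [ 0.        ,  0.        ,  0.        ,  1.        ]])}
scene {'vertical_fov': 42.774643083520736, 'cx': 319.2243657083111, 'cy': 247.14355668837158, 'pose': array([[ 0.56034952, -0.69144204,  0.45597843,  1.08574805],
       [ 0.82812277,  0.47759716, -0.29345125, -0.2731293 ],
       [-0.01486947,  0.54204139,  0.84022023,  1.00352337],
       [ 0.        ,  0.        ,  0.        ,  1.        ]])}
0.1 [ 0.16080901 -0.47282463  0.23049371] [ 9.86595584e-01  1.63181472e-01 -1.51622321e-04 -9.68967110e-04] 0.08541283412695114
```

View pics/top0.png

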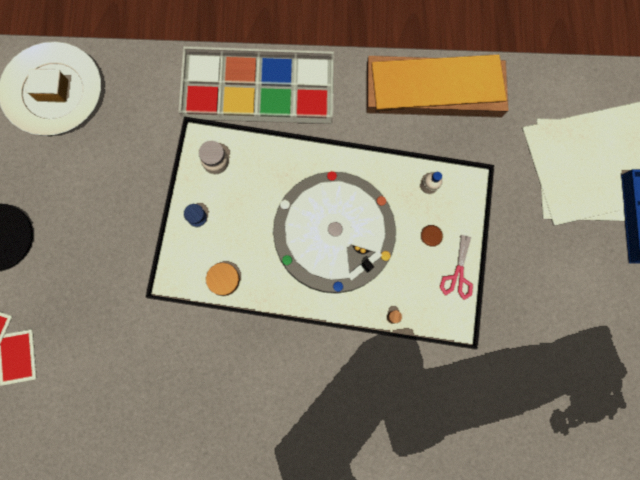

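View pics/scene0.png

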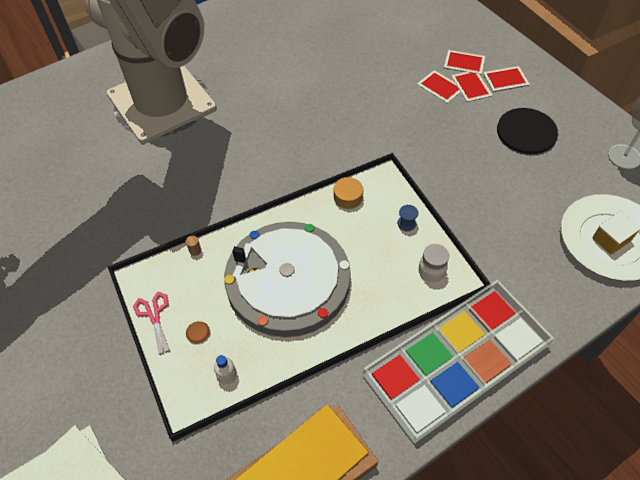

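The lid's tab lies between blue and yellow, near yellow. In the top view the tab is at about (367,265) and the axis at (335,229). It has to go clockwise past blue to green at (287,260).

```bash
cat > h.py <<'E'
from workcell import bot
import numpy as np, cv2
def ray(n,uv,z,info=None):
    i=info or bot.camera_info(n); f=240/np.tan(np.radians(i['vertical_fov']/2))
    P=i['pose']; d=P[:3,:3]@np.array([(uv[0]-i['cx'])/f,-(uv[1]-i['cy'])/f,-1.])
    o=P[:3,3]; return (o+d*(z-o[2])/d[2])[:2]
def blobs(img,lo,hi,amin=15):
    h=cv2.cvtColor(img,cv2.COLOR_RGB2HSV); m=cv2.inRange(h,np.array(lo),np.array(hi))
    n,_,s,c=cv2.connectedComponentsWithStats(m); return [(c[k].round(1),s[k,4]) for k in range(1,n) if s[k,4]>=amin]
E
python3 - <<'E'
from h import *
for n,roi in (("top",(165,300,265,405)),("scene",(215,340,220,355))):
    im=cv2.imread(f"pics/{n}0.png")[:,:,::-1].copy()
    r0,r1,c0,c1=roi; s=im[r0:r1,c0:c1].copy()
    off=np.array([c0,r0])
    for nm,lo,hi,z in (("red",(0,180,120),(4,255,255),.042),("copper",(5,150,120),(14,255,255),.042),("yel",(20,180,120),(32,255,255),.042),("green",(45,120,60),(80,255,255),.042),("blue",(100,130,60),(125,255,255),.042),("black",(0,0,0),(180,255,32),.062)):
        for c,a in blobs(s,lo,hi,8): print(n,nm,c+off,a,ray(n,c+off,z).round(4))
E
python3 - <<'E'
import cv2
a=cv2.imread('pics/top0.png')[165:300,265:405]
b=cv2.imread('pics/scene0.png')[215:340,215:355]
f=lambda x:cv2.resize(x,(400,380),interpolation=cv2.INTER_CUBIC)
cv2.imwrite('pics/c0.png',cv2.hconcat([f(a),f(b)]))
E
```

```text
top red [331.4 175.5] 55 [ 0.6773 -0.0093]
top copper [381.  200.5] 58 [ 0.6309 -0.1038]
top green [286.7 259.7] 63 [0.5139 0.0708]
top blue [337.9 286.1] 67 [ 0.4675 -0.024 ]
top black [366.9 265. ] 78 [ 0.5049 -0.0746]
scene red [322.4 312.6] 67 [ 0.6798 -0.009 ]
scene copper [262.3 320.3] 67 [ 0.633  -0.1034]
scene yel [228.9 279.1] 62 [ 0.528  -0.1105]
scene green [309.  227.5] 53 [0.5159 0.0716]
scene blue [253.9 234.4] 55 [ 0.4697 -0.0231]
scene black [232.6 219.7] 128 [ 0.4308 -0.0443]
scene black [239.  255.7] 106 [ 0.5073 -0.0746]
```

View pics/c0.png

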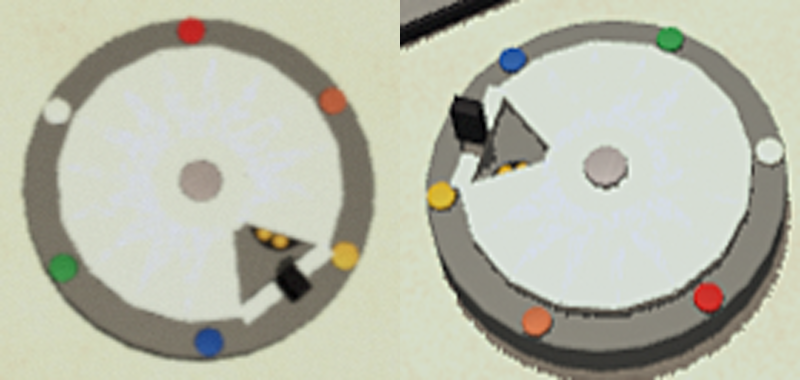

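The crops show the box axis at about (0.5736, -0.0164). Green lies at 124.0°, the tab at 220.8° with r = 89 mm, so the lid must turn about -97°. I'll straddle the tab with partly open fingers and follow the arc.

Request:
step_arm(
  targets="-0.3 0.69 0.796 -0.06 0 0 1;-0.3 0.69 0.796 -0.06 0 0 1;-0.3 0.69 0.796 -0.06 0 0 1;-0.3 0.69 0.796 -0.06 0 0 1;-0.3 0.69 0.796 -0.06 0 0 1;-0.3 0.69 0.796 -0.06 0 0 1;-0.3 0.69 0.796 -0.06 0 0 1;-0.3 0.69 0.796 -0.06 0 0 1;-0.3 0.69 0.796 -0.06 0 0 1;-0.3 0.69 0.796 -0.06 0 0 1",
)

```text
clock: 0.93
eef_pos: [0.4342, -0.1571, 0.2073]
tool_rot: [0.849, 0.528, -0.0, -0.0]
ft_force: [0.9, -1.3, -0.2]
grip_width: 0.03
grasp_force: 0.0
```

Request:
step_arm(
  targets="-0.3 0.144 0.165 0 0 0 1;-0.3 0.144 0.165 0 0 0 1;-0.3 0.144 0.165 0 0 0 1;-0.3 0.144 0.165 0 0 0 1;-0.3 0.144 0.165 0 0 0 1;-0.3 0.144 0.165 0 0 0 1;-0.3 0.144 0.165 0 0 0 1",
)

```text
clock: 1.52
eef_pos: [0.5052, -0.076, 0.2069]
tool_rot: [0.58, 0.815, -0.0, -0.001]
ft_force: [0.3, -0.1, 0.1]
grip_width: 0.03
grasp_force: 0.0
```

Request:
step_arm(
  targets="-0.3 0 0 0 0 0 1;-0.3 0 0 0 0 0 1;-0.3 0 0 0 0 0 1;-0.3 0 0 0 0 0 1;-0.3 0 0 0 0 0 1;-0.3 0 0 0 0 0 1;-0.3 0 0 0 0 0 1",
)

```text
clock: 2.1
eef_pos: [0.505, -0.0765, 0.207]
tool_rot: [0.225, 0.974, -0.0, -0.001]
ft_force: [0.2, 0.0, 0.7]
grip_width: 0.0301
grasp_force: 0.0
```

Request:
step_arm(
  targets="-0.3 0 0 0 0 0 1;-0.3 0 0 0 0 0 1;-0.3 0 0 0 0 0 1;-0.3 0 0 0 0 0 1;-0.3 0 0 0 0 0 1;-0.3 0 0 0 0 0 1;-0.3 0 0 0 0 0 1",
)

```text
clock: 2.68
eef_pos: [0.505, -0.0765, 0.2071]
tool_rot: [-0.166, 0.986, 0.0, -0.001]
ft_force: [-0.2, 0.1, 0.1]
grip_width: 0.0302
grasp_force: 0.0
```

Request:
step_arm(
  targets="-0.3 0 0 0 0 0 0.48;-0.3 0 0 0 0 0 0.48;-0.3 0 0 0 0 0 0.48;-0.3 0 0 0 0 0 0.48;-0.3 0 0 0 0 0 0.48",
)

```text
clock: 3.1
eef_pos: [0.5052, -0.0765, 0.2072]
tool_rot: [-0.344, 0.939, 0.0, -0.0]
ft_force: [1.2, -0.4, 0.5]
grip_width: 0.0302
grasp_force: 0.0
```

Run:
```python
from h import *
o=bot.get_obs();print(o['clock'],o['eef_pos'].round(4) if hasattr(o['eef_pos'],'round') else o['eef_pos'],o['tool_rot'],o['joint_pos'])
i=bot.camera_info("wrist"); im=bot.camera("wrist"); cv2.imwrite("pics/w1.png",im[:,:,::-1])
for nm,lo,hi,z in (("yel",(20,150,100),(32,255,255),.042),("blue",(100,130,60),(125,255,255),.042),("green",(45,120,60),(80,255,255),.042),("black",(0,0,0),(180,255,32),.08)):
    for c,a in blobs(im,lo,hi,200): print(nm,c,a,ray("wrist",c,z,i).round(4))
```

```text
3.1 [ 0.5052 -0.0765  0.2072] [-3.43715952e-01  9.39073553e-01  2.26955264e-04 -3.92847050e-04] [-1.50295435e-01  2.74563092e-01 -1.32193725e-02  1.28392102e+00
  2.06039115e-05 -8.52037692e-01]
yel [268.1 206.5] 309 [ 0.5266 -0.1119]
yel [  7.5 416.2] 441 [ 0.8475 -0.1758]
blue [396.2 221.1] 290 [ 0.4684 -0.0243]
blue [ 49.8 283.1] 490 [ 0.7001 -0.2135]
green [437.2 325.9] 224 [0.5145 0.0694]
black [409.  104.9] 1052 [ 0.4033 -0.0843]
black [320.  220.3] 355 [ 0.5013 -0.0785]
black [ 18.8 262.5] 394 [ 0.6697 -0.2279]
black [301.1 424.3] 56862 [0.6465 0.0237]
```

View pics/w1.png

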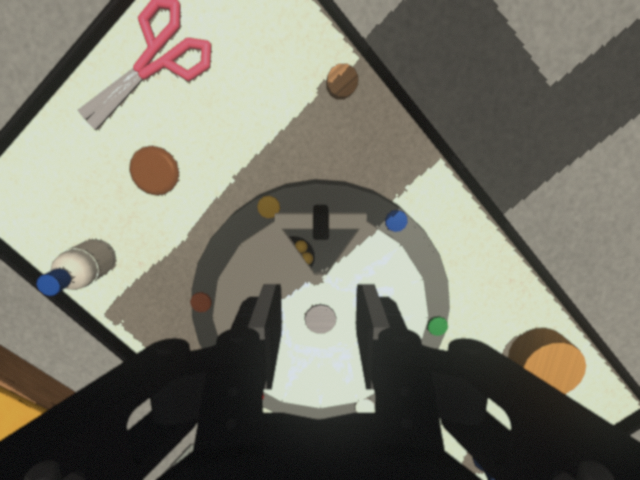

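The wrist view shows the tab squarely between the fingers' line at (320,220), and the marker positions agree with the other views. Next I go down.

Request:
step_arm(
  targets="-0.3 0.002 0.004 -0.08 0 0 0;-0.3 0.002 0.004 -0.16 0 0 0;-0.3 0.002 0.004 -0.22 0 0 0;-0.3 0.002 0.004 -0.26 0 0 0;-0.3 0.002 0.004 -0.29 0 0 0;-0.3 0.002 0.004 -0.302 0 0 0;-0.3 0.002 0.004 -0.302 0 0 0",
)

```text
clock: 3.73
eef_pos: [0.505, -0.0743, 0.055]
tool_rot: [-0.344, 0.939, 0.001, -0.002]
ft_force: [0.4, -1.8, 0.0]
grip_width: 0.0296
grasp_force: 0.0
```

Run:
```python
# arc waypoints: tool angle phi about axis, from 220.5 in 4-deg rows; grouped in calls of 40 deg
import numpy as np
C=np.array([.5736,-.0164]);R=.0895
for a0 in (220.5,180.5,140.5):
    p0=C+R*np.array([np.cos(np.radians(a0)),np.sin(np.radians(a0))]); print(a0)
    for k in range(1,11):
        a=np.radians(a0-4*k); d=(C+R*np.array([np.cos(a),np.sin(a)])-p0)/.5
        print(f"-0.3 {d[0]:.3f} {d[1]:.3f} 0 0 0 {-4*k/45:.3f};",end="")
    print()
```

```text
220.5
-0.3 -0.008 0.010 0 0 0 -0.089;-0.3 -0.015 0.020 0 0 0 -0.178;-0.3 -0.021 0.031 0 0 0 -0.267;-0.3 -0.027 0.042 0 0 0 -0.356;-0.3 -0.032 0.054 0 0 0 -0.444;-0.3 -0.036 0.065 0 0 0 -0.533;-0.3 -0.039 0.078 0 0 0 -0.622;-0.3 -0.041 0.090 0 0 0 -0.711;-0.3 -0.042 0.102 0 0 0 -0.800;-0.3 -0.043 0.115 0 0 0 -0.889;
180.5
-0.3 0.000 0.012 0 0 0 -0.089;-0.3 0.002 0.025 0 0 0 -0.178;-0.3 0.004 0.037 0 0 0 -0.267;-0.3 0.007 0.049 0 0 0 -0.356;-0.3 0.010 0.061 0 0 0 -0.444;-0.3 0.015 0.073 0 0 0 -0.533;-0.3 0.020 0.084 0 0 0 -0.622;-0.3 0.026 0.095 0 0 0 -0.711;-0.3 0.033 0.106 0 0 0 -0.800;-0.3 0.041 0.115 0 0 0 -0.889;
140.5
-0.3 0.008 0.009 0 0 0 -0.089;-0.3 0.017 0.018 0 0 0 -0.178;-0.3 0.027 0.026 0 0 0 -0.267;-0.3 0.037 0.034 0 0 0 -0.356;-0.3 0.047 0.040 0 0 0 -0.444;-0.3 0.058 0.046 0 0 0 -0.533;-0.3 0.070 0.052 0 0 0 -0.622;-0.3 0.081 0.056 0 0 0 -0.711;-0.3 0.093 0.059 0 0 0 -0.800;-0.3 0.106 0.062 0 0 0 -0.889;
```

Request:
step_arm(
  targets="-0.3 -0.004 0.005 0 0 0 -0.044;-0.3 -0.008 0.010 0 0 0 -0.089;-0.3 -0.012 0.015 0 0 0 -0.133;-0.3 -0.015 0.020 0 0 0 -0.178;-0.3 -0.018 0.026 0 0 0 -0.222;-0.3 -0.021 0.031 0 0 0 -0.267;-0.3 -0.024 0.036 0 0 0 -0.311;-0.3 -0.027 0.042 0 0 0 -0.356;-0.3 -0.030 0.048 0 0 0 -0.400;-0.3 -0.032 0.054 0 0 0 -0.444",
)

```text
clock: 4.57
eef_pos: [0.4918, -0.0484, 0.0583]
tool_rot: [-0.175, 0.984, -0.001, 0.001]
ft_force: [0.2, -2.8, -0.7]
grip_width: 0.0296
grasp_force: 1.2
```

Request:
step_arm(
  targets="-0.3 -0.002 0.006 0 0 0 -0.044;-0.3 -0.004 0.011 0 0 0 -0.089;-0.3 -0.006 0.018 0 0 0 -0.133;-0.3 -0.007 0.024 0 0 0 -0.178;-0.3 -0.008 0.030 0 0 0 -0.222;-0.3 -0.009 0.036 0 0 0 -0.267;-0.3 -0.010 0.042 0 0 0 -0.311;-0.3 -0.010 0.048 0 0 0 -0.356;-0.3 -0.011 0.055 0 0 0 -0.400;-0.3 -0.011 0.061 0 0 0 -0.444",
)

```text
clock: 5.4
eef_pos: [0.4858, -0.0178, 0.0582]
tool_rot: [-0.002, 1.0, -0.001, 0.001]
ft_force: [-1.4, -2.5, -0.1]
grip_width: 0.03
grasp_force: 1.2
```

Run:
```python
from h import *
o=bot.get_obs();print(o['clock'],o['eef_pos'],o['ft_force'],o['grip_width'])
a=bot.camera("top");b=bot.camera("scene")
f=lambda x:cv2.resize(x,(400,380),interpolation=cv2.INTER_CUBIC)
cv2.imwrite('pics/c2.png',cv2.hconcat([f(a[165:300,265:405]),f(b[200:340,215:355])])[:,:,::-1])
```

```text
5.4 [ 0.48583527 -0.01782948  0.05820941] [-1.36066825 -2.50227426 -0.06336361] 0.030038797435288304
```

View pics/c2.png

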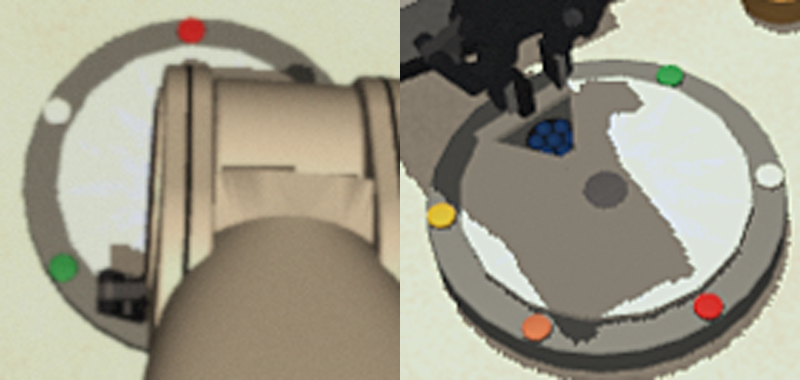

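The lid is following (window now over blue) with about 2.5 N of push. I'll carry on.

Request:
step_arm(
  targets="-0.3 0.000 0.006 0 0 0 -0.044;-0.3 0.000 0.012 0 0 0 -0.089;-0.3 0.001 0.018 0 0 0 -0.133;-0.3 0.002 0.025 0 0 0 -0.178;-0.3 0.003 0.031 0 0 0 -0.222;-0.3 0.004 0.037 0 0 0 -0.267;-0.3 0.005 0.043 0 0 0 -0.311;-0.3 0.007 0.049 0 0 0 -0.356;-0.3 0.008 0.055 0 0 0 -0.400;-0.3 0.010 0.061 0 0 0 -0.444",
)

```text
clock: 6.33
eef_pos: [0.4911, 0.0129, 0.0579]
tool_rot: [0.171, 0.985, -0.0, 0.001]
ft_force: [-0.6, -1.4, 1.2]
grip_width: 0.0297
grasp_force: 1.2
```

Request:
step_arm(
  targets="-0.3 0.002 0.006 0 0 0 -0.044;-0.3 0.005 0.012 0 0 0 -0.089;-0.3 0.007 0.018 0 0 0 -0.133;-0.3 0.010 0.023 0 0 0 -0.178;-0.3 0.013 0.029 0 0 0 -0.222;-0.3 0.016 0.034 0 0 0 -0.267;-0.3 0.019 0.040 0 0 0 -0.311;-0.3 0.023 0.045 0 0 0 -0.356;-0.3 0.027 0.050 0 0 0 -0.400;-0.3 0.031 0.054 0 0 0 -0.444",
)

```text
clock: 7.17
eef_pos: [0.5064, 0.04, 0.0578]
tool_rot: [0.339, 0.941, -0.0, 0.001]
ft_force: [-0.9, -1.7, 2.6]
grip_width: 0.0301
grasp_force: 1.2
```

Request:
step_arm(
  targets="-0.3 0.004 0.005 0 0 0 -0.044;-0.3 0.008 0.009 0 0 0 -0.089;-0.3 0.012 0.014 0 0 0 -0.133;-0.3 0.017 0.018 0 0 0 -0.178;-0.3 0.022 0.022 0 0 0 -0.222;-0.3 0.027 0.026 0 0 0 -0.267;-0.3 0.031 0.029 0 0 0 -0.305;-0.3 0.034 0.031 0 0 0 -0.333;-0.3 0.036 0.033 0 0 0 -0.350;-0.3 0.037 0.034 0 0 0 -0.356",
)

```text
clock: 8.0
eef_pos: [0.5243, 0.0573, 0.0571]
tool_rot: [0.466, 0.885, 0.0, 0.0]
ft_force: [0.1, -2.5, 1.6]
grip_width: 0.03
grasp_force: 1.0
```

Run:
```python
from h import *
o=bot.get_obs();print(o['clock'],o['eef_pos'],o['tool_rot'],o['ft_force'],o['grip_width'])
a=bot.camera("top");b=bot.camera("scene")
cv2.imwrite("pics/t3.png",a[:,:,::-1]);cv2.imwrite("pics/s3.png",b[:,:,::-1])
f=lambda x:cv2.resize(x,(400,380),interpolation=cv2.INTER_CUBIC)
cv2.imwrite('pics/c3.png',cv2.hconcat([f(a[165:300,265:405]),f(b[200:340,215:355])])[:,:,::-1])
```

```text
8.0 [0.52431852 0.05728859 0.05711009] [4.66247509e-01 8.84654226e-01 2.16951847e-05 3.99856004e-04] [ 0.09419762 -2.51203639  1.61902623] 0.02999287650640788
```

View pics/c3.png

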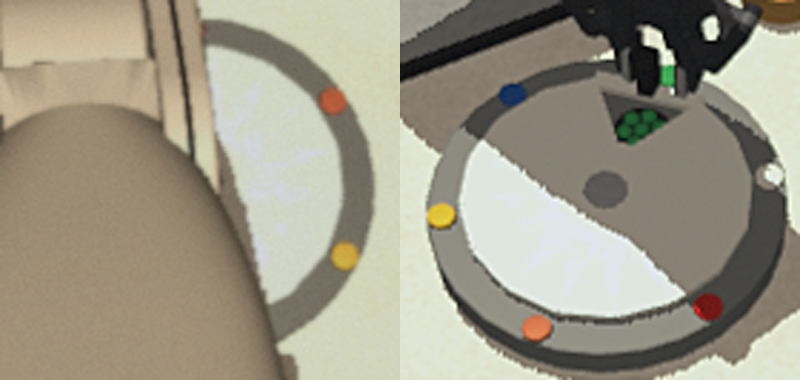

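The window is nearly over green. I'll back off slightly, lift and measure with the wrist camera.

Request:
step_arm(
  targets="-0.3 -0.004 -0.003 0 0 0 0;-0.3 -0.009 -0.006 0 0 0 0;-0.3 -0.010 -0.007 0.04 0 0 0;-0.3 -0.010 -0.007 0.10 0 0 0;-0.3 -0.010 -0.007 0.17 0 0 0;-0.3 -0.010 -0.007 0.24 0 0 0;-0.3 -0.010 -0.007 0.29 0 0 0;-0.3 -0.010 -0.007 0.30 0 0 0;-0.3 -0.010 -0.007 0.30 0 0 0",
)

```text
clock: 8.85
eef_pos: [0.5204, 0.0543, 0.2091]
tool_rot: [0.466, 0.885, 0.002, 0.002]
ft_force: [-0.1, -0.2, -0.3]
grip_width: 0.0301
grasp_force: 0.0
```

```bash
cat > m.py <<'E'
from h import *
import sys
o=bot.get_obs();print(o['clock'],o['eef_pos'],o['ft_force'])
i=bot.camera_info("wrist"); im=bot.camera("wrist"); b=bot.camera("scene"); cv2.imwrite(sys.argv[1],cv2.hconcat([im[150:450,120:520],cv2.resize(b[200:340,215:355],(300,300),interpolation=cv2.INTER_CUBIC)])[:,:,::-1])
for nm,lo,hi,z in (("yel",(20,150,60),(32,255,255),.042),("blue",(100,130,40),(125,255,255),.042),("green",(45,120,40),(80,255,255),.042),("black",(0,0,0),(180,255,36),.062)):
    for c,a in blobs(im,lo,hi,30): print(nm,c,a,ray("wrist",c,z,i).round(4))
for nm,lo,hi,z in (("sc green",(45,120,40),(80,255,255),.042),("sc black",(0,0,0),(180,255,36),.062)):
    for c,a in blobs(b[200:340,215:355].copy(),lo,hi,15): print(nm,c+[215,200],a,ray("scene",c+[215,200],z).round(4))
E
python3 m.py pics/m4.png
```

```text
8.85 [0.52039823 0.05427717 0.20905859] [-0.06632512 -0.24841419 -0.30526687]
blue [214.8 253. ] 267 [ 0.4686 -0.023 ]
blue [635.1 389.4] 142 [0.8649 0.0834]
green [323.1 192.6] 305 [0.5147 0.0708]
green [614.7 348.1] 1974 [0.8159 0.1037]
black [611.5  33.6] 1554 [0.6122 0.2739]
black [307.6 411.3] 67252 [ 0.6135 -0.097 ]
black [312.4 229.7] 136 [0.5222 0.0449]
black [303.4 247.4] 34 [0.5244 0.029 ]
black [312.8 262.8] 31 [0.5378 0.0225]
sc green [309.3 227.5] 49 [0.5163 0.0721]
sc green [297.9 245.6] 125 [0.5384 0.0318]
sc black [247.2 213.5] 371 [ 0.434  -0.0143]
sc black [301.2 226.6] 104 [0.5178 0.0536]
```

View pics/m4.png

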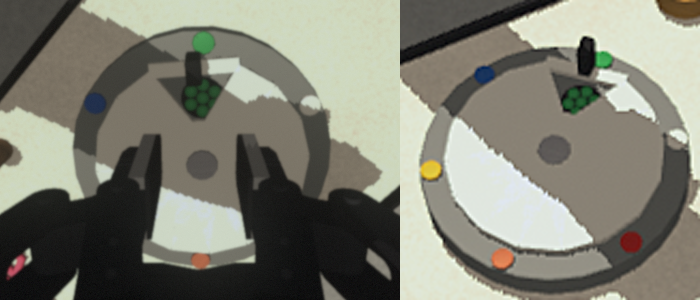

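```bash
cat > a.py <<'E'
from h import *
i=bot.camera_info("wrist"); im=bot.camera("wrist"); g=im[195:250,285:350].copy(); v=g.max(2)
m=(v<48).astype(np.uint8); n,_,s,c=cv2.connectedComponentsWithStats(m); print(s[1:],c[1:]+[285,195])
ctr=np.array([.5727,-.0166])
k=1+np.argmax(s[1:,4]); top=c[k]+[285,195]
for z in (.06,.07,.08):
    p=ray("wrist",top,z,i)-ctr; print(z,p,np.degrees(np.arctan2(p[1],p[0])),np.hypot(*p))
for r in m: print(''.join('.#'[x] for x in r))
E
python3 a.py
```

```text
[[ 20  10  40  45 574]
 [ 36  48   3   3   8]
 [ 44  48   3   4   8]
 [ 34  54   1   1   1]
 [ 48  54   1   1   1]] [[317.91289199 225.25958188]
 [321.875      244.125     ]
 [330.375      244.25      ]
 [319.         249.        ]
 [333.         249.        ]]
0.06 [-0.05232341  0.06671266] 128.10744577367464 0.08478395544940397
0.07 [-0.05375003  0.06883197] 127.98583854061289 0.08733215855315772
0.08 [-0.05517666  0.07095127] 127.87112717744853 0.08988073276083584
.................................................................
.................................................................
.................................................................
.................................................................
.................................................................
.................................................................
.................................................................
.................................................................
.................................................................
..................................
[... 2301 characters left out ...]
#....#..###.....................##......
......................##...................................#.....
......................##.........................................
......................##.........................................
.....................##.............##.......##..................
.....................##.............###.....###..................
....................###.............###......##..................
....................####......................#..................
....................####.........................................
....................#####........................................
....................######........#.............#................
```

```bash
cat > a.py <<'E'
from h import *
import sys
def meas(out):
    i=bot.camera_info("wrist"); im=bot.camera("wrist"); bot_i2=bot.camera_info("wrist")
    print(bot.get_obs()['eef_pos'], np.abs(i['pose']-bot_i2['pose']).max())
    for nm,lo,hi in (("blue",(100,130,40),(125,255,255)),("green",(45,120,40),(80,255,255)),("copper",(4,120,40),(16,255,255))):
        for c,a in blobs(im[150:450,180:480].copy(),lo,hi,60):
            c=c+[180,150]; print(nm,c,a,ray("wrist",c,.042,i).round(4))
    cv2.imwrite(out,cv2.resize(im[170:330,220:420],(800,640),interpolation=cv2.INTER_CUBIC)[:600,:,::-1])
meas(sys.argv[1])
E
python3 a.py pics/w5.png
```

```text
[0.51762983 0.05387737 0.20458854] 0.0007371995083737815
blue [218.1 256.5] 281 [ 0.4686 -0.0231]
green [327.7 195.7] 313 [0.5147 0.0708]
copper [323.3 414. ] 163 [ 0.6305 -0.1026]
```

View pics/w5.png

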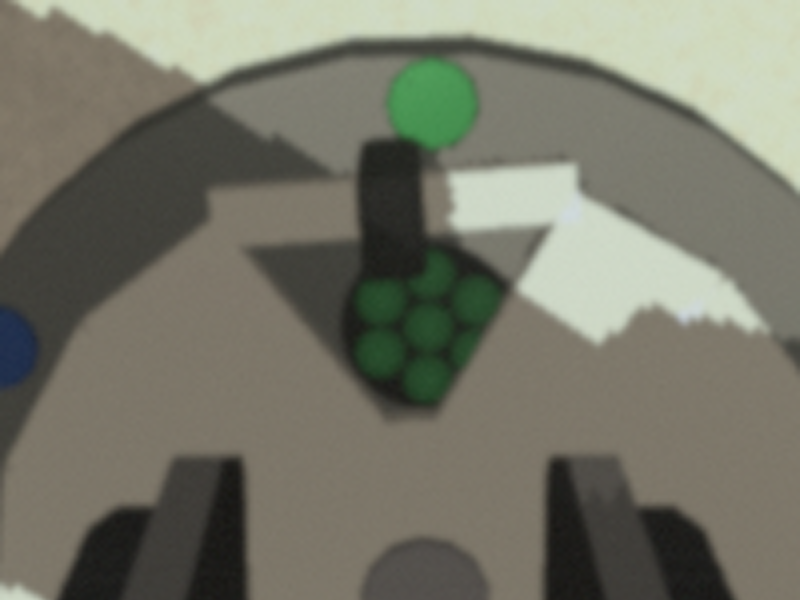

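```bash
cat > t.py <<'E'
from h import *
import sys
# args: crop pixel pairs with z; angles about axis
C=np.array([.5726,-.0159])
i=bot.camera_info("wrist")
for a in sys.argv[1:]:
    u,v,z=map(float,a.split(',')); p=ray("wrist",(220+u/4,170+v/4),z,i)-C
    print(a,p.round(4),"ang %.2f r %.4f"%(np.degrees(np.arctan2(p[1],p[0])),np.hypot(*p)))
E
python3 t.py 391,170,.08 391,275,.046 432,103,.042 210,188,.046 578,163,.046 245,250,.046 550,228,.046 426,598,.051
python3 -c "
from h import *
print(bot.get_obs()['clock'],bot.get_obs()['eef_pos'])"
```

```text
391,170,.08 [-0.0615  0.0779] ang 128.29 r 0.0993
391,275,.046 [-0.0451  0.0537] ang 130.03 r 0.0701
432,103,.042 [-0.0579  0.0868] ang 123.72 r 0.1044
210,188,.046 [-0.0852  0.0481] ang 150.53 r 0.0978
578,163,.046 [-0.0276  0.0939] ang 106.38 r 0.0979
245,250,.046 [-0.0724  0.0413] ang 150.29 r 0.0834
550,228,.046 [-0.0243  0.08  ] ang 106.92 r 0.0836
426,598,.051 [0.0006 0.0002] ang 22.23 r 0.0007
9.05 [0.51762983 0.05387737 0.20458854]
```

The wrist crop gives the lid angle as 128.5° from the window corners, flange corners and tab alike. Green is at 123.8°, so about -4.7° remains.

Request:
step_arm(
  targets="-0.3 0 0 -0.07 0 0 0;-0.3 0 0 -0.15 0 0 0;-0.3 0 0 -0.22 0 0 0;-0.3 0 0 -0.27 0 0 0;-0.3 0 0 -0.295 0 0 0;-0.3 0 0 -0.300 0 0 0;-0.3 0 0 -0.300 0 0 0",
)

```text
clock: 9.63
eef_pos: [0.5169, 0.0538, 0.0543]
tool_rot: [0.466, 0.885, -0.001, -0.002]
ft_force: [0.1, 0.5, 0.1]
grip_width: 0.0299
grasp_force: 0.0
```

Request:
step_arm(
  targets="-0.3 0.005 0.003 0 0 0 0;-0.3 0.010 0.007 0 0 0 0;-0.3 0.012 0.008 0 0 0 -0.017;-0.3 0.014 0.010 0 0 0 -0.035;-0.3 0.016 0.011 0 0 0 -0.052;-0.3 0.018 0.012 0 0 0 -0.070;-0.3 0.020 0.013 0 0 0 -0.087;-0.3 0.0215 0.0142 0 0 0 -0.097;-0.3 0.0224 0.0148 0 0 0 -0.104;-0.3 0.0224 0.0148 0 0 0 -0.104",
)

```text
clock: 10.47
eef_pos: [0.5303, 0.0615, 0.0567]
tool_rot: [0.502, 0.865, 0.0, 0.0]
ft_force: [-0.2, -1.4, 1.1]
grip_width: 0.0297
grasp_force: 0.7
```

Request:
step_arm(
  targets="-0.3 0 0 0 0 0 0;-0.3 -0.004 -0.003 0 0 0 0;-0.3 -0.009 -0.006 0 0 0 0;-0.3 -0.010 -0.007 0.04 0 0 0;-0.3 -0.010 -0.007 0.10 0 0 0;-0.3 -0.010 -0.007 0.17 0 0 0;-0.3 -0.010 -0.007 0.24 0 0 0;-0.3 -0.010 -0.007 0.29 0 0 0;-0.3 -0.010 -0.007 0.30 0 0 0;-0.3 -0.010 -0.007 0.30 0 0 0",
)

```text
clock: 11.3
eef_pos: [0.5267, 0.0582, 0.2091]
tool_rot: [0.502, 0.865, 0.002, 0.002]
ft_force: [-0.6, -0.4, -0.9]
grip_width: 0.03
grasp_force: 0.0
```

Request:
step_arm(
  targets="-0.3 0 0 0 0 0 0;-0.3 0 0 0 0 0 0;-0.3 0 0 0 0 0 0",
)

```text
clock: 11.55
eef_pos: [0.5239, 0.0578, 0.2046]
tool_rot: [0.502, 0.865, -0.001, -0.002]
ft_force: [0.2, 0.3, 0.4]
grip_width: 0.03
grasp_force: 0.0
```

```bash
python3 a.py pics/w6.png
```

```text
[0.52410497 0.05777563 0.20478018] 0.0002752999543743917
blue [214.  264.5] 272 [ 0.4686 -0.023 ]
green [317.1 194.9] 293 [0.5145 0.0712]
copper [332.8 413.2] 128 [ 0.6305 -0.102 ]
```

View pics/w6.png

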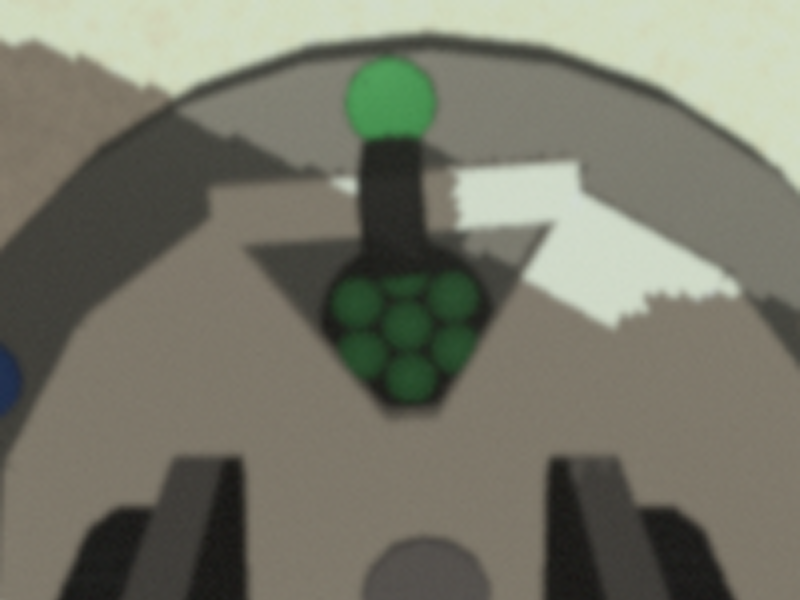

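```bash
python3 t.py 391,168,.08 391,101,.042 210,187,.046 580,161,.046 245,248,.046 554,223,.046 426,597,.051
```

```text
391,168,.08 [-0.0545  0.0826] ang 123.43 r 0.0989
391,101,.042 [-0.0573  0.0871] ang 123.35 r 0.1043
210,187,.046 [-0.0804  0.0547] ang 145.81 r 0.0973
580,161,.046 [-0.0191  0.096 ] ang 101.24 r 0.0978
245,248,.046 [-0.0684  0.047 ] ang 145.49 r 0.0830
554,223,.046 [-0.0169  0.0825] ang 101.58 r 0.0843
426,597,.051 [ 0.0012 -0.0001] ang -4.76 r 0.0012
```

Request:
step_arm(
  targets="-0.3 -0.04 0 0.05 0 0 0;-0.3 -0.08 0 0.10 0 0 0;-0.3 -0.12 0 0.15 0 0 0;-0.3 -0.16 0 0.18 0 0 0;-0.3 -0.20 0 0.20 0 0 0;-0.3 -0.22 -0.05 0.20 0 0 0;-0.3 -0.24 -0.12 0.20 0 0 0;-0.3 -0.26 -0.20 0.20 0 0 0;-0.3 -0.28 -0.27 0.20 0 0 0;-0.3 -0.29 -0.30 0.20 0 0 0",
)

```text
clock: 12.43
eef_pos: [0.3786, -0.0948, 0.3059]
tool_rot: [0.503, 0.864, -0.001, -0.001]
ft_force: [0.1, -0.3, -0.3]
grip_width: 0.0303
grasp_force: 0.0
```

The tab and window sit at 123.4–123.5° and green at 123.4–123.8°, so they are aligned. I'll let the arm settle, check the bystanders and hand in.

Request:
step_arm(
  targets="-0.3 0 0 0 0 0 0;-0.3 0 0 0 0 0 0;-0.3 0 0 0 0 0 0;-0.3 0 0 0 0 0 0;-0.3 0 0 0 0 0 0;-0.3 0 0 0 0 0 0",
)

```text
clock: 12.93
eef_pos: [0.3804, -0.0913, 0.3064]
tool_rot: [0.501, 0.865, 0.0, -0.0]
ft_force: [-0.2, -0.1, 0.3]
grip_width: 0.03
grasp_force: 0.0
```

Run:
```python
from h import *
b=bot.camera("scene"); cv2.imwrite("pics/end.png",b[:,:,::-1])
a=cv2.imread("pics/scene0.png")[:,:,::-1].copy()
for nm,lo,hi in (("green",(45,120,40),(80,255,255)),("blue",(100,130,40),(125,255,255)),("orange",(5,150,60),(18,255,255)),("pink",(165,100,60),(178,255,255))):
    for im in (a,b): print(nm,[(tuple(c+[130,160]),a_) for c,a_ in blobs(im[160:400,130:460].copy(),lo,hi,50)])
```

```text
green [((np.float64(309.0), np.float64(227.5)), np.int32(53)), ((np.float64(428.8), np.float64(353.5)), np.int32(1027))]
green [((np.float64(299.1), np.float64(245.9)), np.int32(139)), ((np.float64(428.8), np.float64(353.5)), np.int32(1027))]
blue [((np.float64(253.9), np.float64(234.4)), np.int32(55)), ((np.float64(221.2), np.float64(361.0)), np.int32(96)), ((np.float64(448.6), np.float64(382.5)), np.int32(728))]
blue [((np.float64(253.9), np.float64(234.3)), np.int32(54)), ((np.float64(221.2), np.float64(361.0)), np.int32(96)), ((np.float64(448.6), np.float64(382.5)), np.int32(728))]
orange [((np.float64(347.7), np.float64(192.0)), np.int32(721)), ((np.float64(262.3), np.float64(320.4)), np.int32(68)), ((np.float64(197.2), np.float64(331.9)), np.int32(377))]
orange [((np.float64(347.7), np.float64(192.0)), np.int32(722)), ((np.float64(262.5), np.float64(320.4)), np.int32(64)), ((np.float64(197.2), np.float64(331.9)), np.int32(377))]
pink [((np.float64(151.3), np.float64(306.9)), np.int32(417))]
pink [((np.float64(151.3), np.float64(306.9)), np.int32(417))]
```

View pics/end.png

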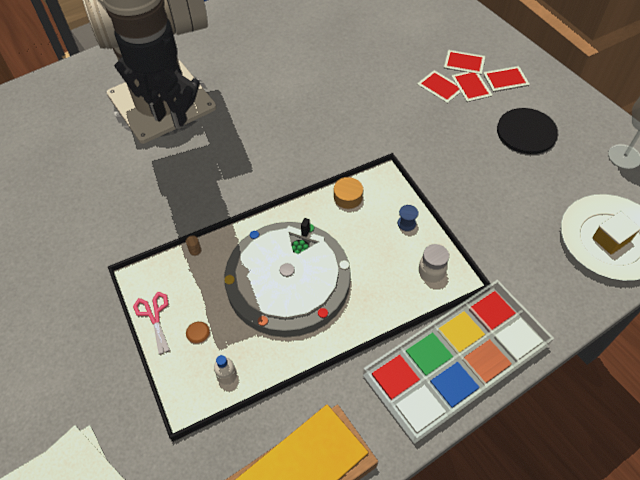

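The final view shows the window over green at (299,246), the tab in front of the green marker at (306,227), all bystanders unmoved and the arm clear.

```bash
python3 -c "
from workcell import bot
print(bot.job_done())"
```

```text
the job is handed in; nothing more can be done
None
```

The lid's window now stands over the green beads, with the tab within about half a degree of the green marker. The bystanders are where they stood, the arm is clear, and the job was handed in at about 13 s on the robot's clock; no verdict was returned.

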